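Plug the plinth's mounting socket in the plaster workshop

TASK

Keep the mounting socket of the plaster plinth clear of plaster: take the collared plug from the wooden rack, touch its steel tip down on the flat top of the plinth a few centimetres to the side of the wide hole, then slide the tip over the face to the hole until it drops in. Leave the plug fully home, its collar flat on the plinth, and leave the brush in the rack alone.

Things in the scene. Friction and masses are not known exactly. Their poses are not given: they have to be found in the camera images.
- plug_grip (a point): Middle of the handle of the loose, upright plug: round wooden handle (26 mm diameter, 35 mm above and below this point), under it a flat round wooden collar (46 mm diameter, 8 mm thick, underside 43 mm below this point), then a steel shank (18 mm diameter, 40 mm long). About 0.14 kg. z up along the handle; the tip is 83 mm below. It stands in a rack hole, collar on the rack's top.
- plug_tip (a point): Centre of the plug's steel tip, tapered over 10 mm to a flat 8 mm end; z points up to the handle. At the start it is 40 mm deep in a hole of the fixed wooden rack (80 by 190 mm, 50 mm high, two holes 100 mm apart along its length).
- socket (a point): Centre of the mouth of the wide round hole (30 mm diameter, 45 mm deep) in the fixed plaster plinth, level with its flat top 55 mm above the bench; z up. Plinth: 150 mm along this x, 130 mm along y; bare top reaches 100 mm to -x, 50 to +x, 65 to +-y from here. A like fixed block nearby has only a 10 mm hole, too narrow for the plug.
- brush_mid (a point): Bystander: loose short brush standing bristles up in the rack's other hole, 100 mm from the plug. This point is 60 mm above its lower end. 121 mm long, round wooden handle 20 mm thick without collar, steel ferrule, bristle head 36 by 16 mm; its top is 126 mm above the bench.
Things that resemble listed ones, but are neither listed nor needed, are in the scene too. Leave any green look-alike of the part that bears plug_grip alone.

How it is judged:
On the way, in this order (a step that is already met when the one before it is completed fails the run):
1. the plug's tip is down on the plinth's top (within 3 mm), 22 to 80 mm from the hole's centre (z of plug_tip in the frame of socket between -0.003 and 0.003 m and horizontal distance between plug_tip and socket between 0.022 and 0.08 m), for 0.1 s.
2. the tip comes to the hole's rim low over the face (under 6 mm up, 8 to 20 mm from the hole's centre) (z of plug_tip in the frame of socket below 0.006 m and horizontal distance between plug_tip and socket between 0.008 and 0.02 m).
At the end, for the whole second after the job is handed in: The plug stands in the plinth's wide hole, its tip at least 36 mm below the plinth's top and within 12 mm of the hole's axis, upright within 8.5 degrees; the brush is within 30 mm of where it stood (z of plug_tip in the frame of socket below -0.036 m and horizontal distance between plug_tip and socket below 0.012 m and angle between plug_tip's own z axis and vertical below 0.15 rad and distance of brush_mid from where it was at the start of the episode below 0.03 m); the robot touches nothing.
It fails at once if the brush is pulled or knocked from its place (moved over 40 mm) (distance of brush_mid from where it was at the start of the episode above 0.04 m).
It also fails if it takes over 38 s, if anything falls off the work surface, if the arm or the gripper's body presses on something with over 40 N, if the wrist force passes 120 N, or if a joint passes its speed limit or range.

ROBOT

A 6-joint arm with a two-finger parallel gripper is mounted at the origin on the work surface. World frame = base frame: x ahead of the robot, y to its left, z up, the work surface at z = 0. Lengths are in m, angles in rad, forces in N, time in s.
With the tool pointing down it reaches from about 0.35 to 1 m from the base axis. Payload 7.1 kg.
Tool frame: the origin (TCP) lies at the very end of the fingers, on their centre line; the grasp point (between the pads) lies 19 mm behind it (r.pinch_z is the distance from the TCP to the grasp point, in m); z points along the fingers, y is the line along which they close (so a half turn about z gives the same grasp; the last joint's range is limited). The gripper opens to 85 mm and grips with 20 to 120 N. Pads are 22 mm wide; open, the fingers measure 114 mm over their backs; the gripper's body (76 mm by 85 mm) begins 54 mm behind the grasp point. The pads swing forward as they close: fully open they stand 13 mm farther back than shut.
Start: joints at [1.118, 0.423, 1.63, -0, 1.089, -0.019], TCP at [0.263, 0.567, 0.231] pointing down, gripper open.
Joint ranges: [-3, 3], [-0.9, 2.11], [0.09, 2.58], [-1.31, 4.45], [0.11, 2.69], [-2.54, 2.54]. Speed limits (rad/s): [2.39, 2.39, 3.01, 3.14, 3.14, 3.14].

INTERFACE

Orientations are given as a unit quaternion [x, y, z, w].
In Python, from cell import r, vision, job_done gives the robot as it stands.
- The arm moves only by the tool apply_moves, never from a script. Its argument "rows" is one flat list of numbers, 7 for each row, row after row: the gripper's target within -1 to 1 (shut at 1, half-way at 0, fully open at -1), then the shift along the world's x, y, z as a fraction of full scale, then the turn, a rotation vector about the world's x, y, z as a fraction of full scale. A call has 1 to 10 rows; each row shifts and turns the commanded pose from where the row before left it; what a row does not reach is not made up. Full scale, the value 1, is 0.02 m for a shift and pi/2 rad for a turn. A row lasts 1/10 s, in which the tool goes at most 50 mm and 8.59 degrees, less where a joint would pass 70% of its speed; a pose out of reach is approached as far as the arm can. A call with a number of a shift or a turn outside -1 to 1 is refused whole. A call with a gripper value outside its range is refused whole. The fingers move at their own pace and stop on an object; "newtons" is the grip in N (left out, the last holds). Time passes only in rows, so rows that do not move let the fingers close. It gives the time, the measured TCP pose, the force, the opening and the grip force at its end, in the units of the state.
- r.get_state(): the state, without advancing time (a new reading comes with each control period).
- vision.snapshot(name): name is "scene" or "top"; returns a dict with "color" (420x560x3 uint8, blue, green, red), "range_z" (420x560 float32, m along the optical axis (not along the pixel's ray), 0 where there is no reading), "fx", "fy", "cx", "cy" (pixels), "D" ([k1, k2, p1, p2, k3] as OpenCV has them; the pictures are not rectified), "R" (3x3) and "t" (3): a world point X has camera coordinates R X + t. Camera axes: x right, y down, z forward; pixel columns grow to the right and rows downward; lengths in m; the calibration is good to about 2 mm. A picture is of the moment at which its call begins.
- job_done(): hands the job in; it is judged then, once.
The state is a dict: "time": time; "qpos": joint angles; "joint_vel": joint speeds; "effort": joint torques, N m; "position": TCP position; "ee_rot": TCP orientation; "ft_force": force on the tool from outside, world axes, zero at the start; "torque": the same for the moment, N m; "width": finger opening in m; "grip_force": force on a finger pad.
Only numpy, scipy, OpenCV 4.12 (cv2) and the standard library are available. Lean on these libraries where they do the work, as an engineer would, in place of code of your own. Each camera call takes 0.05 s, during which the arm holds its last target. There are 200 camera calls.

## Working session

There is one attempt and no reset: what is moved stays moved. The work goes in short steps, Python scripts to look and compute and a tool call to move; the robot and the scene stay as the last step left them, time stands still between calls to the robot, and variables do not carry over. Pictures are saved under pics/ and viewed, at most 10 in all, crops included, and the job is handed in when it is done.

Besides the shell and the picture viewer there is one more tool, called as a command line: name --argument value ..., lists and objects as JSON in quotes. apply_moves: Moves the arm, as the interface text tells. Its arguments: {"type":"object","properties":{"rows":{"type":"array"},"newtons":{"type":"number"}},"required":["rows"]}

```bash
mkdir -p pics; cat > h.py <<'E'
import numpy as np, cv2
from cell import r, vision, job_done
def snap(n,fn=None):
    s=vision.snapshot(n)
    if fn: cv2.imwrite('pics/'+fn,s['color'])
    return s
def ray(s,uv,z):
    K=np.array([[s['fx'],0,s['cx']],[0,s['fy'],s['cy']],[0,0,1]])
    p=cv2.undistortPoints(np.array(uv,float).reshape(-1,1,2),K,np.array(s['D'],float)).reshape(-1,2)
    R=np.array(s['R']);t=np.array(s['t'])
    d=np.c_[p,np.ones(len(p))]@R; c=-R.T@t
    return c+d*((z-c[2])/d[:,2])[:,None]
def cloud(s):
    h,w=s['range_z'].shape
    K=np.array([[s['fx'],0,s['cx']],[0,s['fy'],s['cy']],[0,0,1]])
    v,u=np.mgrid[:h,:w]
    p=cv2.undistortPoints(np.stack([u,v],-1).reshape(-1,1,2).astype(float),K,np.array(s['D'],float)).reshape(h,w,2)
    z=s['range_z'][...,None]
    P=np.concatenate([p*z,z],-1)
    return (P-np.array(s['t']))@np.array(s['R'])
E
python3 - <<'E'
from h import *
for n in('top','scene'):
    s=snap(n,n+'0.png'); print(n,-np.array(s['R']).T@s['t'],s['fx'])
st=r.get_state();print(st)
E
```

```text
top [0.46701955 0.01540524 1.01091053] 407.64667263173754
scene [1.16263498 0.47937899 0.7482425 ] 519.46569905483
{'time': 0.1, 'qpos': array([ 1.11794170e+00,  4.23775930e-01,  1.63060971e+00,  6.55601881e-06,
        1.08855716e+00, -1.90036465e-02]), 'joint_vel': array([-0.00019541, -0.00271853, -0.00270749, -0.00209945,  0.00182006,
        0.00096988]), 'effort': array([ 4.56666985e-04, -5.58416319e+01, -2.82443708e+01, -1.64655660e-05,
        3.02295324e-03,  5.81082600e-05]), 'position': array([0.26249703, 0.56667465, 0.23061774]), 'ee_rot': array([ 2.15229629e-01,  9.76563234e-01, -6.55695110e-04, -1.60619120e-04]), 'ft_force': array([-0.56912402,  0.11670625, -0.89284792]), 'torque': array([-0.02025764,  0.00913412,  0.0150819 ]), 'grip_force': 0.0, 'width': 0.08540215575745906}
```

View pics/top0.png

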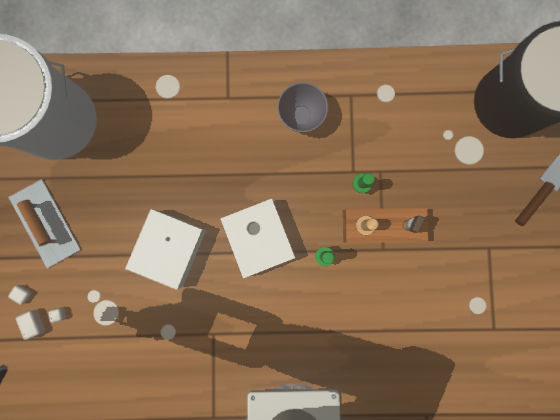

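View pics/scene0.png

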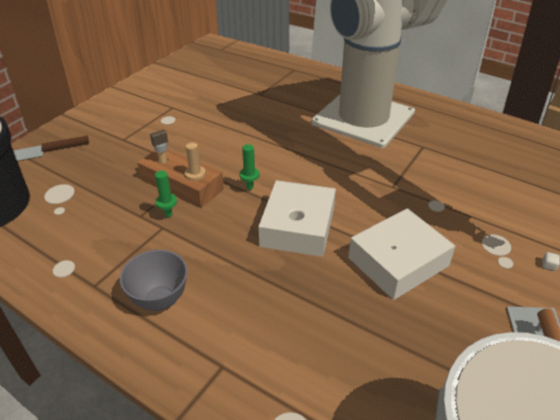

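The top view shows the wide hole at (253,228), the narrow-hole block at (168,239), the rack with the plug at about (368,225) and the brush at (415,225), and green look-alikes at (364,183) and (326,257). The scene view shows the same layout: plug at (194,160), socket at (297,216).

```bash
python3 - <<'E'
from h import *
for n in('top','scene'):
    s=snap(n); K=np.array([[s['fx'],0,s['cx']],[0,s['fy'],s['cy']],[0,0,1]])
    R=np.array(s['R']);print(n,R.round(3).tolist(),np.linalg.det(R))
    q=cv2.projectPoints(np.array([[0,0,0],[.263,.567,.231],[.5,0,0],[.5,.2,0]]),cv2.Rodrigues(R)[0],np.array(s['t'],float),K,np.array(s['D'],float))[0]
    print(q.reshape(-1,2).round(1).tolist())
    C=cloud(s)
    pts=dict(top=[(253,228),(262,250),(240,215),(372,224),(357,225),(415,225),(349,215),(425,212),(30,400)],scene=[(297,216),(297,235),(317,200),(194,146),(186,176),(158,135),(205,190)])[n]
    for u,v in pts: print((u,v),C[v,u].round(3))
E
```

```text
top [[-0.021, -1.0, -0.006], [-0.997, 0.022, -0.069], [0.069, 0.005, -0.998]] 0.9999999999999997
[[293.9, 437.5], [-14.7, 357.9], [289.1, 226.1], [208.4, 227.9]]
(253, 228) [0.497 0.089 0.009]
(262, 250) [0.444 0.065 0.056]
(240, 215) [0.527 0.116 0.055]
(372, 224) [ 0.497 -0.177  0.129]
(357, 225) [ 0.497 -0.158  0.056]
(415, 225) [ 0.493 -0.27   0.126]
(349, 215) [ 0.522 -0.141  0.048]
(425, 212) [ 0.525 -0.318  0.051]
(30, 400) [0.103 0.622 0.002]
scene [[-0.556, 0.831, -0.016], [0.547, 0.351, -0.76], [-0.626, -0.432, -0.649]] 0.9999999999999997
[[363.8, 117.7], [598.1, 164.5], [261.1, 220.9], [344.6, 257.9]]
(297, 216) [0.48  0.076 0.036]
(297, 235) [0.538 0.112 0.048]
(317, 200) [0.434 0.096 0.055]
(194, 146) [ 0.496 -0.172  0.128]
(186, 176) [ 0.519 -0.186  0.056]
(158, 135) [ 0.502 -0.272  0.125]
(205, 190) [ 0.518 -0.135  0.038]
```

```bash
cat > m.py <<'E'
from h import *
s=snap('top');C=cloud(s);im=s['color'];hsv=cv2.cvtColor(im,cv2.COLOR_BGR2HSV)
X,Y,Z=C[...,0],C[...,1],C[...,2]
def box(x0,x1,y0,y1,z0,z1): return (X>x0)&(X<x1)&(Y>y0)&(Y<y1)&(Z>z0)&(Z<z1)
for n in('top','scene'):
    s=snap(n);C=cloud(s);X,Y,Z=C[...,0],C[...,1],C[...,2]
    for nm,b in dict(plugtop=(.45,.55,-.215,-.12,.122,.135),brush=(.44,.56,-.33,-.22,.085,.135),rack=(.43,.57,-.36,-.1,.044,.054)).items():
        m=box(*b); P=C[m]
        if len(P): print(n,nm,len(P),P.mean(0).round(4),(P.min(0)[:2]).round(3),(P.max(0)[:2]).round(3))
        if nm=='rack': print(cv2.minAreaRect(P[:,:2].astype(np.float32)))
    m=box(.36,.62,-.04,.2,.05,.06).astype(np.uint8)
    n_,lab,st,_=cv2.connectedComponentsWithStats(m); k=1+st[1:,4].argmax(); m=(lab==k).astype(np.uint8)
    cs,hi=cv2.findContours(m,cv2.RETR_CCOMP,cv2.CHAIN_APPROX_NONE)
    outer=max((c for c,h in zip(cs,hi[0]) if h[3]<0),key=cv2.contourArea)
    W=ray(s,outer.reshape(-1,2),.055)[:,:2]; rc=cv2.minAreaRect(W.astype(np.float32)); print(n,'plinth',rc)
    a=np.deg2rad(rc[2]); e=[np.array([np.cos(a),np.sin(a)]),np.array([-np.sin(a),np.cos(a)])]
    print(' axes',[v.round(3) for v in e])
    for c,h in zip(cs,hi[0]):
        if h[3]>=0 and cv2.contourArea(c)>20:
            W=ray(s,c.reshape(-1,2),.055)[:,:2]; print(' depthhole',cv2.minEnclosingCircle(W.astype(np.float32)))
    # colour hole
    g=cv2.cvtColor(s['color'],cv2.COLOR_BGR2GRAY); f=cv2.drawContours(np.zeros_like(m),[cv2.convexHull(outer)],-1,1,-1)
    f=cv2.erode(f,np.ones((9,9)))
    d=((g<150)&(f>0)).astype(np.uint8); cs,_=cv2.findContours(d,cv2.RETR_EXTERNAL,cv2.CHAIN_APPROX_NONE)
    for c in cs:
        if cv2.contourArea(c)>15:
            W=ray(s,c.reshape(-1,2),.055)[:,:2]; print(' colhole',W.mean(0),W.min(0),W.max(0),cv2.minEnclosingCircle(W.astype(np.float32)))
    vis=s['color']
    if n=='top': out=cv2.resize(vis[170:290,200:440],(800,400),interpolation=2)
cv2.imwrite('pics/crop0.png',out)
E
python3 m.py
```

```text
top plugtop 108 [ 0.4969 -0.1765  0.1268] [ 0.486 -0.188] [ 0.51  -0.165]
top brush 220 [ 0.496 -0.274  0.115] [ 0.477 -0.29 ] [ 0.514 -0.264]
top rack 2216 [ 0.496  -0.2273  0.0491] [ 0.431 -0.324] [ 0.537 -0.101]
((0.4945981204509735, -0.21021205186843872), (0.10090196132659912, 0.23230628669261932), 6.727628231048584)
top plinth ((0.4726710021495819, 0.07624943554401398), (0.14966227114200592, 0.12971673905849457), 20.147327423095703)
 axes [array([0.939, 0.344]), array([-0.344,  0.939])]
 depthhole ((0.4949321746826172, 0.08357271552085876), 0.01840699464082718)
 colhole [0.49576089 0.08612961] [0.48155852 0.07129678] [0.50977405 0.09957844] ((0.49566924571990967, 0.0855800211429596), 0.015021094121038914)
scene plugtop 84 [ 0.5013 -0.1769  0.1269] [ 0.488 -0.19 ] [ 0.512 -0.165]
scene brush 312 [ 0.5008 -0.2731  0.1099] [ 0.479 -0.291] [ 0.516 -0.262]
scene rack 1409 [ 0.5038 -0.2214  0.0504] [ 0.432 -0.327] [ 0.54 -0.1 ]
((0.4966469407081604, -0.21102693676948547), (0.10268625617027283, 0.2357148826122284), 6.901131629943848)
scene plinth ((0.474357932806015, 0.07566049695014954), (0.15809854865074158, 0.13107329607009888), 20.236007690429688)
 axes [array([0.938, 0.346]), array([-0.346,  0.938])]
 depthhole ((0.4982134997844696, 0.0849529355764389), 0.01608988270163536)
 colhole [0.49454332 0.08871733] [0.48236008 0.07755231] [0.50778359 0.09882386] ((0.4950718283653259, 0.08896823972463608), 0.01281906571239233)
```

View pics/crop0.png

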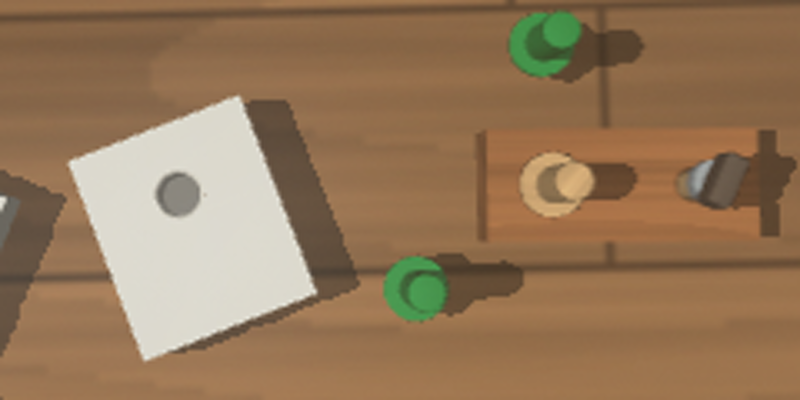

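The crop shows the hole as a grey disc at (178,194), the collar of the wooden plug at (553,185) with its handle top at (575,181), and the brush at (715,180). Socket is about (0.496, 0.0855) and the plug about (0.499, -0.1765). I'll close along y and slide towards +y.

apply_moves --rows '[-1,0.31,-0.98,0,0,0,0.0277,-1,0.31,-0.98,0,0,0,0.0277,-1,0.31,-0.98,0,0,0,0.0277,-1,0.31,-0.98,0,0,0,0.0277,-1,0.31,-0.98,0,0,0,0.0277,-1,0.31,-0.98,0,0,0,0.0277,-1,0.31,-0.98,0,0,0,0.0277,-1,0.31,-0.98,0,0,0,0.0277,-1,0.31,-0.98,0,0,0,0.0277,-1,0.31,-0.98,0,0,0,0.0277]'

```text
time: 1.35
position: [0.3248, 0.3703, 0.2314]
ee_rot: [-0.002, 1.0, 0.0, 0.0]
ft_force: [1.7, -0.1, 0.6]
width: 0.0854
grip_force: 0.0
```

apply_moves --rows '[-1,0.31,-0.98,0,0,0,0,-1,0.31,-0.98,0,0,0,0,-1,0.31,-0.98,0,0,0,0,-1,0.31,-0.98,0,0,0,0,-1,0.31,-0.98,0,0,0,0,-1,0.31,-0.98,0,0,0,0,-1,0.31,-0.98,0,0,0,0,-1,0.31,-0.98,0,0,0,0,-1,0.31,-0.98,0,0,0,0,-1,0.31,-0.98,0,0,0,0]'

```text
time: 2.35
position: [0.3869, 0.1743, 0.2315]
ee_rot: [-0.001, 1.0, 0.0, 0.0]
ft_force: [-0.9, 0.1, -0.3]
width: 0.0856
grip_force: 0.0
```

apply_moves --rows '[-1,0.31,-0.98,0,0,0,0,-1,0.31,-0.98,0,0,0,0,-1,0.31,-0.98,0,0,0,0,-1,0.31,-0.98,0,0,0,0,-1,0.31,-0.98,0,0,0,0,-1,0.31,-0.98,0,0,0,0,-1,0.31,-0.98,0,0,0,0,-1,0.31,-0.98,0,0,0,0,-1,0.31,-0.98,0,0,0,0,-1,0.31,-0.98,0,0,0,0]'

```text
time: 3.35
position: [0.4489, -0.0217, 0.2315]
ee_rot: [-0.001, 1.0, -0.0, 0.0]
ft_force: [-1.0, 0.8, -0.5]
width: 0.0851
grip_force: 0.0
```

apply_moves --rows '[-1,0.31,-0.98,0,0,0,0,-1,0.31,-0.98,0,0,0,0,-1,0.31,-0.98,0,0,0,0,-1,0.31,-0.98,0,0,0,0,-1,0.31,-0.98,0,0,0,0,-1,0.31,-0.98,0,0,0,0,-1,0.31,-0.98,0,0,0,0,-1,0,0,0,0,0,0]'

```text
time: 4.15
position: [0.4929, -0.1599, 0.2315]
ee_rot: [0.0, 1.0, -0.0, 0.001]
ft_force: [0.5, -0.4, 0.7]
width: 0.0855
grip_force: 0.0
```

apply_moves --rows '[-1,0.3,-0.83,0,0,0,0,-1,0,0,-0.96,0,0,0,-1,0,0,-0.96,0,0,0,-1,0,0,-0.96,0,0,0,-1,0,0,-0.96,0,0,0,-1,0,0,-0.96,0,0,0,-1,0,0,-0.96,0,0,0,-1,0,0,-0.96,0,0,0,-1,0,0,-0.96,0,0,0,-1,0,0,0,0,0,0]'

```text
time: 5.15
position: [0.4966, -0.174, 0.0757]
ee_rot: [-0.001, 1.0, 0.001, -0.002]
ft_force: [0.1, -0.5, 0.4]
width: 0.0857
grip_force: 0.0
```

```bash
python3 - <<'E'
from h import *
s=snap('scene');cv2.imwrite('pics/g1.png',cv2.resize(s['color'][80:280,100:360],(780,600)))
E
```

```text
(no output)
```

View pics/g1.png

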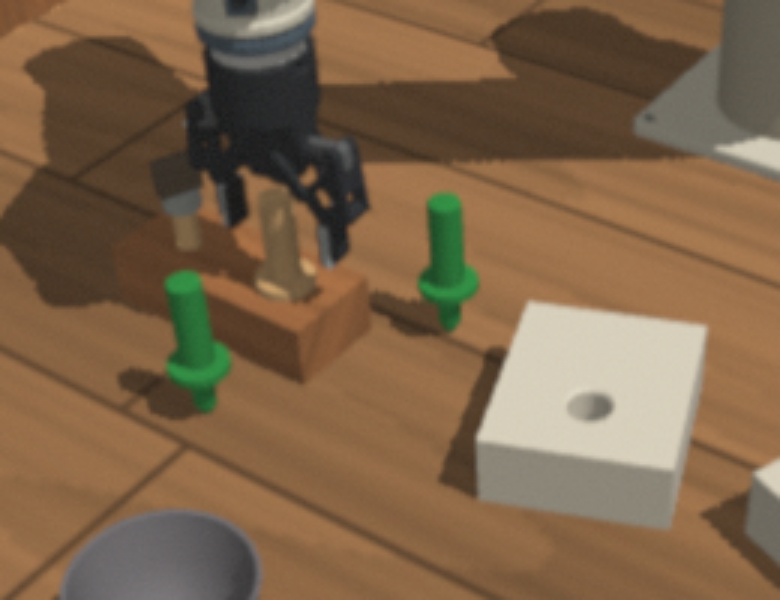

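The open fingers straddle the wooden handle (crop pixel 280,240), clear of the brush (180,200). Nudge to centre and close.

apply_moves --rows '[-1,0.12,-0.12,0.1,0,0,0,1,0,0,0,0,0,0,1,0,0,0,0,0,0,1,0,0,0,0,0,0,1,0,0,0,0,0,0,1,0,0,0,0,0,0,1,0,0,0,0,0,0,1,0,0,0,0,0,0]' --newtons 50

```text
time: 6.0
position: [0.5006, -0.1771, 0.0801]
ee_rot: [-0.001, 1.0, -0.0, 0.0]
ft_force: [-1.1, -0.5, 5.0]
width: 0.0251
grip_force: 48.8
```

apply_moves --rows '[1,0,0,0.4,0,0,0,1,0,0,0.5,0,0,0,1,0,0,0.5,0,0,0,1,0,0,0.5,0,0,0,1,0,0,0.5,0,0,0,1,0,0,0.5,0,0,0,1,0,0,0.5,0,0,0,1,0,0,0.3,0,0,0,1,0,0,0,0,0,0]'

```text
time: 6.9
position: [0.501, -0.1773, 0.1548]
ee_rot: [-0.001, 1.0, -0.0, 0.001]
ft_force: [0.1, 0.2, -1.4]
width: 0.0246
grip_force: 49.2
```

```bash
cat > t.py <<'E'
import sys
from h import *
s=snap('scene');K=np.array([[s['fx'],0,s['cx']],[0,s['fy'],s['cy']],[0,0,1]])
p=r.get_state()['position'];print(p)
C=cloud(s);X,Y,Z=C[...,0],C[...,1],C[...,2]
m=(abs(X-p[0])<.045)&(abs(Y-p[1])<.045)&(Z<p[2]-.003)&(Z>p[2]-.08)
P=C[m]
for z in np.arange(p[2]-.075,p[2],.005):
    q=P[(P[:,2]>=z)&(P[:,2]<z+.005)]
    if len(q)>3: print(round(z-p[2],3),len(q),q[:,:2].mean(0).round(4),q[:,1].min().round(4),q[:,1].max().round(4))
u,v=cv2.projectPoints((p-[0,0,.04]).reshape(1,3),cv2.Rodrigues(np.array(s['R']))[0],np.array(s['t'],float),K,np.array(s['D'],float))[0].ravel().astype(int)
cv2.imwrite('pics/'+sys.argv[1],cv2.resize(s['color'][max(v-75,0):v+75,u-100:u+100],(800,600)))
E
python3 t.py g2.png
```

```text
[ 0.50065837 -0.17718039  0.15412955]
-0.07 4 [ 0.5003 -0.177 ] -0.1788 -0.1749
-0.065 4 [ 0.5016 -0.1761] -0.1788 -0.1732
-0.06 13 [ 0.5031 -0.1743] -0.1808 -0.1701
-0.055 17 [ 0.5026 -0.175 ] -0.1866 -0.1679
-0.05 15 [ 0.504  -0.1737] -0.1804 -0.1697
-0.045 11 [ 0.5048 -0.1742] -0.1813 -0.1683
-0.04 6 [ 0.5057 -0.1733] -0.18 -0.169
-0.03 30 [ 0.5108 -0.1659] -0.1877 -0.156
-0.025 128 [ 0.5048 -0.1712] -0.1998 -0.1557
-0.02 30 [ 0.5066 -0.1732] -0.1939 -0.1647
-0.015 23 [ 0.506  -0.1736] -0.1858 -0.166
-0.01 23 [ 0.5066 -0.1724] -0.1866 -0.1648
-0.005 9 [ 0.5084 -0.173 ] -0.1838 -0.1659
```

View pics/g2.png

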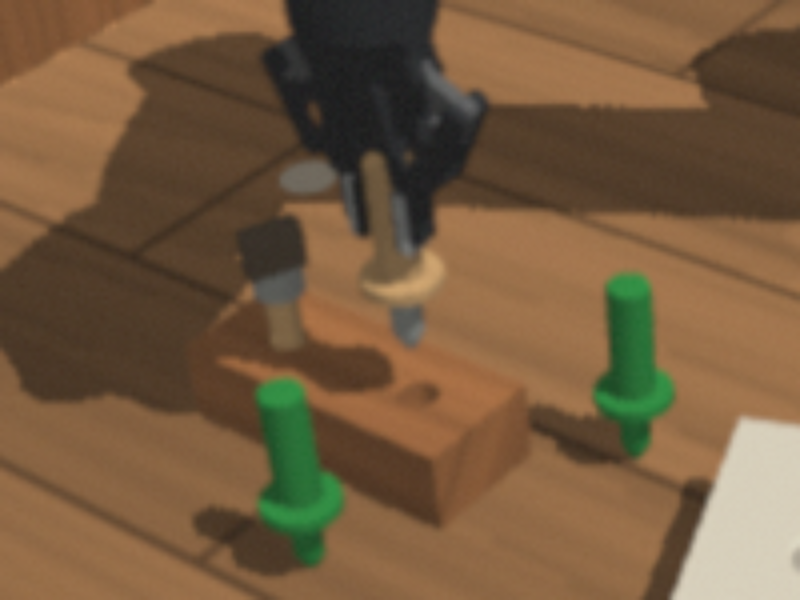

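The plug is lifted with its tip at (410,340), clear of the rack hole, and the brush still stands at (275,280); the plug seems tilted by a few degrees. Carry it over the plinth and measure the tip there.

apply_moves --rows '[1,0,0.6,0,0,0,0,1,0,1,0,0,0,0,1,0,1,0,0,0,0,1,0,1,0,0,0,0,1,0,1,0,0,0,0,1,0,1,0,0,0,0,1,0,1,0,0,0,0,1,0,1,0,0,0,0,1,0,1,0,0,0,0,1,0,1,0,0,0,0]' --newtons 80

```text
time: 7.95
position: [0.4996, 0.0164, 0.1531]
ee_rot: [-0.001, 1.0, 0.0, -0.001]
ft_force: [0.6, 0.0, -0.6]
width: 0.0244
grip_force: 78.4
```

apply_moves --rows '[1,0,1,-0.2,0,0,0,1,0,0.3,-0.3,0,0,0,1,0,0,0,0,0,0,1,0,0,0,0,0,0]'

```text
time: 8.35
position: [0.5, 0.0407, 0.1432]
ee_rot: [-0.001, 1.0, -0.0, -0.001]
ft_force: [0.1, -0.2, -2.5]
width: 0.0244
grip_force: 78.5
```

```bash
cat >> t.py <<'E'
# centreline: lateral offset (image-right) of the plug vs height, in the upright plane through the tool axis facing the camera
R=np.array(s['R']);c=-R.T@np.array(s['t']);lat=R[0]*[1,1,0];lat/=np.linalg.norm(lat);nrm=np.cross(lat,[0,0,1])
for v in range(s['range_z'].shape[0]):
    us=np.where((m&(abs((C-p)@lat)<.03))[v])[0]
    if len(us)<3: continue
    uv=np.array([[us.min()-.5,v],[us.max()+.5,v]])
    q=cv2.undistortPoints(uv.reshape(-1,1,2).astype(float),K,np.array(s['D'],float)).reshape(-1,2)
    d=np.c_[q,[1,1]]@R; W=c+d*(((p-c)@nrm)/(d@nrm))[:,None]
    print(v,us.min(),us.max(),'dz',(W.mean(0)[2]-p[2]).round(4),'lat',((W.mean(0)-p)@lat).round(4),'w',np.linalg.norm(W[1]-W[0]).round(4))
E
python3 t.py g3.png
```

```text
[0.50023152 0.04049245 0.14347995]
-0.065 8 [0.5017 0.0413] 0.0331 0.0463
-0.06 16 [0.5023 0.0428] 0.0339 0.0495
-0.055 17 [0.5012 0.0422] 0.0335 0.0481
-0.05 15 [0.5027 0.0419] 0.0337 0.0477
-0.045 12 [0.5021 0.0436] 0.0345 0.0491
-0.03 33 [0.5126 0.0467] 0.0234 0.0615
-0.025 152 [0.5031 0.0444] 0.0164 0.0631
-0.02 49 [0.505  0.0445] 0.025 0.0632
-0.015 30 [0.5046 0.045 ] 0.0322 0.0526
-0.01 20 [0.5061 0.0423] 0.0318 0.0532
-0.005 8 [0.5064 0.0448] 0.0376 0.0524
176 270 285 dz -0.006 lat 0.002 w 0.0308
177 268 286 dz -0.0084 lat 0.001 w 0.0367
178 267 287 dz -0.0108 lat 0.001 w 0.0406
179 267 288 dz -0.0133 lat 0.0019 w 0.0426
180 266 288 dz -0.0157 lat 0.0009 w 0.0446
181 266 288 dz -0.0182 lat 0.0009 w 0.0447
182 266 288 dz -0.0207 lat 0.0009 w 0.0447
183 266 288 dz -0.0231 lat 0.0009 w 0.0448
184 266 288 dz -0.0256 lat 0.0009 w 0.0449
185 266 288 dz -0.0281 lat 0.0008 w 0.045
186 267 288 dz -0.0306 lat 0.0018 w 0.0431
187 267 287 dz -0.0331 lat 0.0008 w 0.0412
188 268 286 dz -0.0356 lat 0.0008 w 0.0373
189 269 285 dz -0.0382 lat 0.0008 w 0.0334
190 271 283 dz -0.0407 lat 0.0008 w 0.0256
191 273 281 dz -0.0432 lat 0.0007 w 0.0178
192 273 281 dz -0.0458 lat 0.0007 w 0.0178
193 273 281 dz -0.0484 lat 0.0007 w 0.0178
194 273 281 dz -0.0509 lat 0.0007 w 0.0178
195 273 281 dz -0.0535 lat 0.0007 w 0.0179
196 273 281 dz -0.0561 lat 0.0006 w 0.0179
197 273 281 dz -0.0587 lat 0.0006 w 0.0179
198 274 280 dz -0.0613 lat 0.0006 w 0.014
199 275 279 dz -0.0639 lat 0.0006 w 0.01
200 276 279 dz -0.0665 lat 0.0016 w 0.008
```

View pics/g3.png

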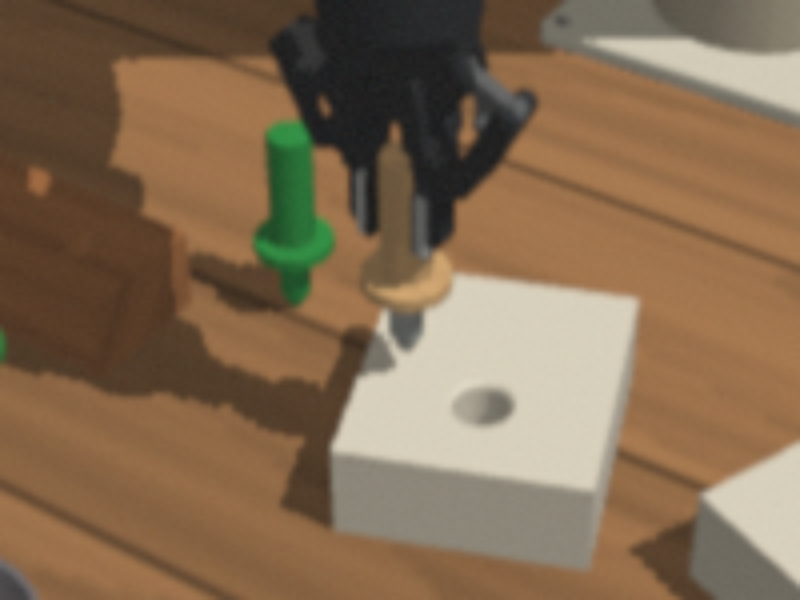

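The plug hangs upright above the plinth, tip at (405,345) and hole at (483,405) in the crop; the tip is right under the TCP, about 18 mm above the face. Lower gently to contact.

apply_moves --rows '[1,-0.2,0,-0.3,0,0,0,1,0,0,-0.25,0,0,0,1,0,0,-0.15,0,0,0,1,0,0,0,0,0,0]'

```text
time: 8.8
position: [0.4961, 0.0406, 0.1291]
ee_rot: [-0.0, 1.0, -0.0, -0.001]
ft_force: [0.5, 0.3, -0.8]
width: 0.0241
grip_force: 78.5
```

apply_moves --rows '[1,0,0,-0.06,0,0,0,1,0,0,-0.06,0,0,0,1,0,0,0,0,0,0]'

```text
time: 9.1
position: [0.4965, 0.0409, 0.1273]
ee_rot: [-0.001, 1.0, 0.0, -0.0]
ft_force: [0.2, 0.8, -1.0]
width: 0.0239
grip_force: 78.5
```

apply_moves --rows '[1,0,0,-0.06,0,0,0,1,0,0,0,0,0,0]'

```text
time: 9.3
position: [0.4964, 0.0409, 0.1261]
ee_rot: [-0.001, 1.0, -0.0, -0.0]
ft_force: [-0.1, -0.6, -1.3]
width: 0.0245
grip_force: 78.5
```

apply_moves --rows '[1,0,0,-0.05,0,0,0,1,0,0,0,0,0,0]'

```text
time: 9.5
position: [0.4966, 0.0409, 0.1252]
ee_rot: [-0.001, 1.0, 0.0, 0.0]
ft_force: [-0.6, -0.1, -0.8]
width: 0.0246
grip_force: 78.6
```

apply_moves --rows '[1,0,0,-0.05,0,0,0,1,0,0,0,0,0,0]'

```text
time: 9.7
position: [0.497, 0.041, 0.125]
ee_rot: [-0.001, 1.0, 0.0, 0.0]
ft_force: [-1.3, 0.4, 9.9]
width: 0.0244
grip_force: 79.7
```

Contact (10 N). Slide towards the hole.

apply_moves --rows '[1,0,0.2,0,0,0,0,1,0,0.25,0,0,0,0,1,0,0.25,0,0,0,0,1,0,0.25,0,0,0,0,1,0,0,0,0,0,0]'

```text
time: 10.2
position: [0.4976, 0.0601, 0.1251]
ee_rot: [-0.001, 1.0, -0.0, 0.001]
ft_force: [0.1, 0.1, 6.9]
width: 0.0241
grip_force: 79.4
```

apply_moves --rows '[1,0,0.2,0,0,0,0,1,0,0.2,0,0,0,0,1,0,0.15,0,0,0,0,1,0,0.15,0,0,0,0,1,0,0.15,0,0,0,0,1,0,0.15,0,0,0,0,1,0,0,0,0,0,0]'

```text
time: 10.9
position: [0.4962, 0.0803, 0.1239]
ee_rot: [-0.001, 1.0, 0.0, -0.0]
ft_force: [0.5, 0.3, -2.0]
width: 0.0247
grip_force: 78.5
```

The force has gone: the tip is over the hole. Centre and lower.

apply_moves --rows '[1,0,0.25,0,0,0,0,1,0,0,-0.15,0,0,0,1,0,0,-0.15,0,0,0,1,0,0,-0.2,0,0,0,1,0,0,-0.2,0,0,0,1,0,0,0,0,0,0]'

```text
time: 11.5
position: [0.496, 0.0848, 0.1094]
ee_rot: [-0.001, 1.0, -0.0, -0.001]
ft_force: [-0.0, -0.1, -1.3]
width: 0.0243
grip_force: 78.5
```

apply_moves --rows '[1,0,0,-0.25,0,0,0,1,0,0,-0.25,0,0,0,1,0,0,-0.25,0,0,0,1,0,0,-0.2,0,0,0,1,0,0,0,0,0,0]'

```text
time: 12.0
position: [0.496, 0.0848, 0.0904]
ee_rot: [-0.001, 1.0, -0.0, -0.001]
ft_force: [-0.1, 0.3, -1.3]
width: 0.0243
grip_force: 78.5
```

apply_moves --rows '[1,0,0,-0.15,0,0,0,1,0,0,-0.05,0,0,0,1,0,0,0,0,0,0]'

```text
time: 12.3
position: [0.4964, 0.0849, 0.0871]
ee_rot: [-0.001, 1.0, -0.0, -0.0]
ft_force: [1.0, -0.1, -1.0]
width: 0.0244
grip_force: 78.5
```

apply_moves --rows '[1,0,0,-0.06,0,0,0,1,0,0,-0.04,0,0,0,1,0,0,0,0,0,0]'

```text
time: 12.6
position: [0.4966, 0.0849, 0.0853]
ee_rot: [-0.001, 1.0, 0.0, 0.0]
ft_force: [-0.4, -0.5, 0.7]
width: 0.0246
grip_force: 79.2
```

Nearly seated; press 1 mm more, then open and retreat upwards.

apply_moves --rows '[1,0,0,-0.05,0,0,0,1,0,0,0,0,0,0]'

```text
time: 12.8
position: [0.4967, 0.0848, 0.0852]
ee_rot: [-0.001, 1.0, -0.0, 0.0]
ft_force: [-3.1, -1.9, 13.8]
width: 0.0239
grip_force: 80.5
```

apply_moves --rows '[0.3,0,0,0,0,0,0,0,0,0,0,0,0,0,-0.5,0,0,0,0,0,0,-1,0,0,0,0,0,0,-1,0,0,0,0,0,0,-1,0,0,0,0,0,0,-1,0,0,0,0,0,0,-1,0,0,0.3,0,0,0,-1,0,0,0.6,0,0,0]'

```text
time: 13.7
position: [0.4958, 0.0848, 0.1021]
ee_rot: [-0.001, 1.0, -0.0, -0.001]
ft_force: [0.0, -0.6, -0.1]
width: 0.0851
grip_force: 0.0
```

apply_moves --rows '[-1,0,0,0.8,0,0,0,-1,0,0,0.8,0,0,0,-1,0,0,0.8,0,0,0,-1,0,0,0.8,0,0,0,-1,0,0,0.8,0,0,0,-1,0,0,0.8,0,0,0,-1,0,0,0.8,0,0,0,-1,0,0,0,0,0,0]'

```text
time: 14.5
position: [0.498, 0.0852, 0.217]
ee_rot: [-0.001, 1.0, 0.0, 0.003]
ft_force: [0.7, 1.3, -0.6]
width: 0.0852
grip_force: 0.0
```

```bash
python3 - <<'E'
from h import *
s=snap('scene');C=cloud(s)
m=(abs(C[...,0]-.496)<.03)&(abs(C[...,1]-.086)<.03)&(C[...,2]>.06)&(C[...,2]<.142);P=C[m]
print(np.percentile(P[:,2],[1,50,99]), P[P[:,2]>.128].mean(0) if (P[:,2]>.128).any() else None)
m=(C[...,0]>.44)&(C[...,0]<.56)&(C[...,1]>-.33)&(C[...,1]<-.22)&(C[...,2]>.085)&(C[...,2]<.135);print('brush',C[m].mean(0))
cv2.imwrite('pics/g4.png',cv2.resize(s['color'][80:280,100:360],(780,600)))
E
```

```text
[0.06086702 0.09135762 0.13583302] [0.49639787 0.08494994 0.13318175]
brush [ 0.50083955 -0.2731956   0.10982647]
```

View pics/g4.png

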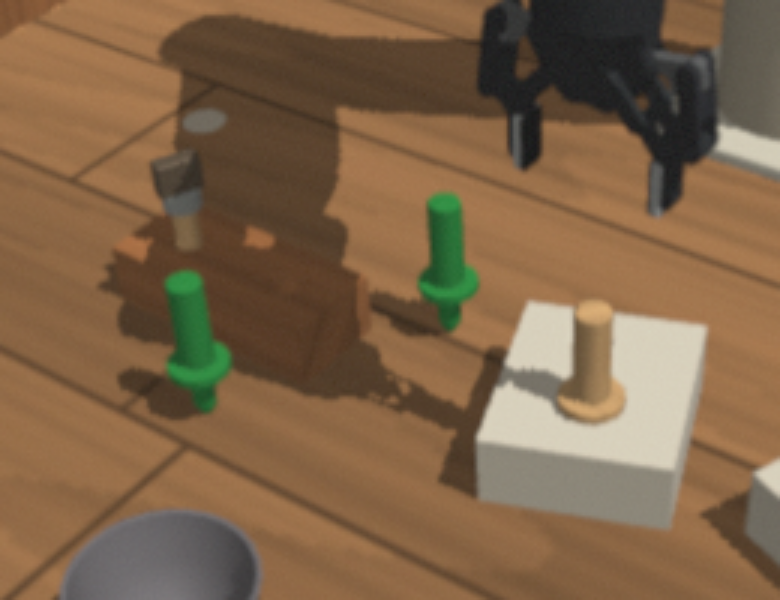

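The plug stands upright with its collar flat on the plinth at (590,395). Its top is at about 0.133 m, as expected, the brush has not moved, and the gripper is clear.

```bash
python3 -c "
from cell import job_done
print(job_done())"
```

```text
the job is handed in; nothing more can be done
None
```

The plug is fully home in the wide hole with its collar flat on the plinth, after touching down about 45 mm to the side and sliding in; the brush has not moved and the job is handed in (no verdict was returned).

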